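# Refit the heat mat's push dial and hold it in

## Task

The dough-proofing heat mat has had its dial taken off for cleaning: seat the square bezel fully and squarely in the square pocket around the control shaft and let go of it, then turn the knob so that its pointer matches the flat of the D-shaped shaft and push it fully onto the shaft. Press the knob in against its spring, all the way to the stop, and finish while still holding it pressed in: do not let go. Leave the tins, jar, whisk, scraper and ramekin where they are.

Things in the scene. Friction and masses are not known exactly. Their poses are not given: they have to be found in the camera images.
- heat_mat: Fixed heat mat. Origin: on the shelf under the centre of its white control housing (90 x 90 mm, 40 mm high). In the housing's top a square pocket 58 x 58 mm, 7 mm deep (its top 3 mm flares at 45 degrees), sides along the mat's x and y, with the control shaft standing at its centre. The flat dark mat (240 x 200 mm, 10 mm thick) extends from the housing along +x.
- pocket (a point): Centre of the pocket floor, 33 mm above the shelf; axes as the mat's.
- stem_tip (a point): Axis of the steel D-shaft at its top face, 80 mm above the shelf when not pressed. Diameter 16 mm, one flat 4 mm from the axis; top 3 mm is 0.8 mm smaller all round. The flat faces this point's +x and is marked orange on its face and along its top edge. It stands up to 0.7 rad either way from the mat's x, is stiff to turn (0.4 N m) and yields straight down on a spring.
- plunger (a joint): How far the shaft is pressed down, m: 0 at rest, 0.006 at the stop. The spring takes 4 N to start and 10 N at the stop.
- bezel: Loose bezel, 70 g. Origin: centre of its underside, z up. Black square flange 54 x 54 mm, 9 mm thick, sides along its x and y (any quarter turn fits); on it an aluminium collar, 40 mm outside diameter, 15 mm high (total height 24 mm), to be gripped from above. A 24 mm hole through it clears the shaft. Seated, its flange stands 2 mm above the pocket rim.
- knob: Loose knob, upright, 60 g. Origin: centre of its underside. Black skirt 42 mm diameter, 22 mm high; on it a grey grip bar 42 long (along x), 14 wide, 20 mm high. D-shaped bore from below, 14 mm deep, about 1.2 mm clear of the shaft all round, its flat on the +x side, where the bar has an orange pointer stripe. Fully on and pressed it stays 3 mm clear of the bezel.
- mat_tin: Bystander: aluminium loaf tin, 200 x 100 x 60 mm, standing crosswise on the mat. Origin under its centre.
- tin_stack: Bystander: three nested loaf tins, 200 x 100 mm, 104 mm high. Origin under the centre.
- jar: Bystander: glass jar with swing clamp lid, 86 mm diameter, about 150 mm high. Origin under the centre.
- whisk: Bystander: dough whisk lying flat, 320 mm long along its x, wooden handle to its -x. Origin on the shelf, near its middle.
- scraper: Bystander: flat orange plastic bowl scraper, 120 mm across, 5 mm thick. Origin under its middle.
- ramekin: Bystander: small white bowl, 80 mm diameter, 45 mm high. Origin under its centre.
Not all that is in view belongs to the job. Leave any blue look-alike of the bezel alone.

How it is judged:
By the outcome, as a careful person would: the job done as asked, in the order asked, and still so for the second after the job is handed in, while the arm keeps its last pose, push and grip.
It also fails if it takes over 61 s, if anything falls off the work surface, if the arm or the gripper's body presses on something with over 40 N, if the wrist force passes 120 N, or if a joint passes its speed limit or range.

## Robot

A 6-joint arm with a two-finger parallel gripper is mounted at the origin on the work surface. World frame = base frame: x ahead of the robot, y to its left, z up, the work surface at z = 0. Lengths are in mm, angles in rad, forces in N, time in s.
With the tool pointing down it reaches from about 300 to 875 mm from the base axis. Payload 4.2 kg.
Tool frame: the origin (TCP) lies between the finger pads; the fingertips stand tip_extent ahead of it and the grasp point (between the pads) lies 3 mm ahead of it (tip_extent is the distance from the TCP to the fingertips, in mm); z points along the fingers, y is the direction in which the jaws open and shut (so a half turn about z gives the same grasp; the last joint's range is limited). The gripper opens to 85 mm and grips with 20 to 120 N. Pads are 22 mm wide; open, the fingers measure 114 mm over their backs; the gripper's body (76 mm by 85 mm) begins 54 mm behind the grasp point. The pads swing forward as they close: fully open they stand 13 mm farther back than shut.
Start: joints at [-0.02, 0.32, 1.565, -0, 1.257, -0.02], TCP at [575.012, 0.001, 253.338] pointing down, gripper open.
Joint ranges: [-3.11, 3.11], [-0.84, 2.01], [0.21, 2.61], [-1.34, 4.49], [0.05, 2.63], [-2.56, 2.56]. Speed limits (rad/s): [2.57, 2.57, 3.14, 3.14, 3.14, 3.14].

## Interface

Orientations are given as a 3x3 rotation matrix whose columns are the frame's x, y, z axes.
In Python, from cell import * gives the robot as it stands.
- The arm moves only by the tool play_rows, never from a script. Its argument "deltas" is a list of rows, each an object with "claw": the finger opening in mm, from 0 to 85.4; "translation": the shift along the tool's x, y, z in units of 0.25 m (1.0 is 0.25 m), a list of three; "yaw": the turn about the tool's z in units of pi/4 rad (1.0 is pi/4 rad). In form: [{"claw": claw, "translation": [tx, ty, tz], "yaw": yaw}, ...]. A call has 1 to 10 rows; each row is the pose to reach, as a shift and turn from the pose commanded when the call began, along the tool's axes at that moment; what a row does not reach only later rows make up. A row lasts 1/8 s, in which the tool goes at most 62.5 mm and 10.7 degrees, less where a joint would pass 70% of its speed; a pose out of reach is approached as far as the arm can. A call with a number of a shift or a turn outside -1 to 1 is refused whole. A call with a gripper value outside its range is refused whole. The fingers move at their own pace and stop on an object; "newtons" is the grip in N (left out, the last holds). Time passes only in rows, so rows that repeat a pose let the fingers close. It gives the time, the measured TCP pose, the force and the opening at its end, in the units of the state.
- get_obs(): the state, without advancing time (a new reading comes with each control period).
- snapshot(name): name is "scene" or "side" or "wrist"; returns the picture (384x512x3 uint8, blue, green, red); there is no depth.
- camera_params(name): a dict with "K" (3x3 intrinsics, pixels), "extrinsics" (4x4, takes a point from camera to world coordinates); the wrist camera has in their place "mount" (4x4, takes a point from camera to tool coordinates, whose origin is the TCP and whose axes are the flange's). Camera axes: x right, y down, z forward; pixel columns grow to the right and rows downward; lengths in mm; the calibration is good to about 2 mm. A picture is of the moment at which its call begins: read the wrist's pose just before it. camera_params takes no time and is no camera call.
- job_done(): hands the job in, once; it reports no verdict.
Trained networks look in the newest picture that a camera, given by its name, has taken for a name from the list of things; names that differ only in an ending like _2 or _b are one class to them, and where a whole thing is asked for, a point or a joint stands for the part that bears it (a point fixed in the world has none). Each returns a list of dicts, best first, with "p" (0 to 1); they miss things now and then, are a little off and sometimes report something else, mostly with a low value. They report only what shows in the picture. A call takes as long as a camera call. They do not tell look-alikes from the thing itself.
- spot_in(target, camera): "extent" ([left, top, width, height] in pixels, round what is visible of it).
- trace(target, camera): "mask" (384x512 bool, what is visible of it) and "extent" ([left, top, width, height] in pixels, round what is visible of it).
The state is a dict: "clock": time; "joint_pos": joint angles; "qvel": joint speeds; "effort": joint torques, N m; "tcp_pos": TCP position; "eef_rot": TCP orientation; "force": force on the tool from outside, world axes, zero at the start; "ft_torque": the same for the moment, N m; "width": finger opening in mm.
Only numpy, scipy, OpenCV 4.12 (cv2) and the standard library are available. Lean on these libraries where they do the work, as an engineer would, in place of code of your own. Each camera call takes 0.05 s, during which the arm holds its last target.

## Working session

There is one attempt and no reset: what is moved stays moved. The work goes in short steps, Python scripts to look and compute and a tool call to move; the robot and the scene stay as the last step left them, time stands still between calls to the robot, and variables do not carry over. Pictures are saved under pics/ and viewed, and the job is handed in when it is done.

Besides the shell and the picture viewer there is one more tool, called after "Call:" as name([rows], argument=value, ...), one row to a line, values as JSON. play_rows: Moves the arm, as the interface text tells. Shifts and turns lie within -1 to 1; 1 stands for 0.25 m of shift or pi/4 rad of turn. Its arguments: {"type":"object","properties":{"deltas":{"type":"array","items":{"type":"object","properties":{"claw":{"type":"number"},"translation":{"type":"array","items":{"type":"number","minimum":-1,"maximum":1}},"yaw":{"type":"number","minimum":-1,"maximum":1}}}},"newtons":{"type":"number"}},"required":["deltas"]}

```bash
ls; mkdir -p pics
python3 - <<'E'
from cell import *
import cv2
o=get_obs();print(o)
for n in ["scene","side","wrist"]:
    im=snapshot(n);cv2.imwrite(f"pics/{n}0.png",im);p=camera_params(n);print(n,{k:(v.round(3).tolist() if hasattr(v,'round') else v) for k,v in p.items()})
E
```

```text
pics
{'clock': 0.0, 'joint_pos': array([-2.00107286e-02,  3.20340317e-01,  1.56569231e+00,  2.33269203e-06,
        1.25737498e+00, -2.00183744e-02]), 'qvel': array([-1.39399911e-03, -8.60057111e-04, -9.42199973e-05, -1.43207181e-04,
       -2.63390776e-04,  3.01865283e-05]), 'effort': array([ 7.05825660e-04, -4.15526962e+01, -2.34157133e+01, -1.88356019e-06,
        8.09230405e-03,  1.54784908e-05]), 'tcp_pos': array([5.74567512e+02, 3.91105606e-03, 2.52449247e+02]), 'eef_rot': array([[-6.88958893e-06,  9.99998354e-01, -1.81454074e-03],
       [ 9.99999999e-01,  6.95952303e-06,  3.85346272e-05],
       [ 3.85471921e-05, -1.81454047e-03, -9.99998353e-01]]), 'force': array([ 1.01777074,  0.37501536, -0.40942495]), 'ft_torque': array([-0.00295176, -0.00121148, -0.03070343]), 'width': 85.46700152849807}
scene {'K': [[397.125, 0.0, 258.733], [0.0, 397.125, 192.48], [0.0, 0.0, 1.0]], 'extrinsics': [[-0.268, 0.796, -0.542, 1118.319], [0.963, 0.223, -0.15, 181.068], [0.001, -0.562, -0.827, 1067.954], [0.0, 0.0, 0.0, 1.0]]}
side {'K': [[361.951, 0.0, 261.493], [0.0, 361.951, 186.668], [0.0, 0.0, 1.0]], 'extrinsics': [[-0.736, -0.517, 0.437, -58.622], [-0.677, 0.566, -0.47, 564.318], [-0.004, -0.642, -0.767, 1001.935], [0.0, 0.0, 0.0, 1.0]]}
wrist {'K': [[320.97, 0.0, 259.233], [0.0, 320.97, 194.353], [0.0, 0.0, 1.0]], 'mount': [[-0.001, -0.954, -0.301, 78.083], [1.0, -0.001, 0.0, -0.794], [-0.0, -0.301, 0.954, -120.516], [0.0, 0.0, 0.0, 1.0]]}
```

View pics/scene0.png

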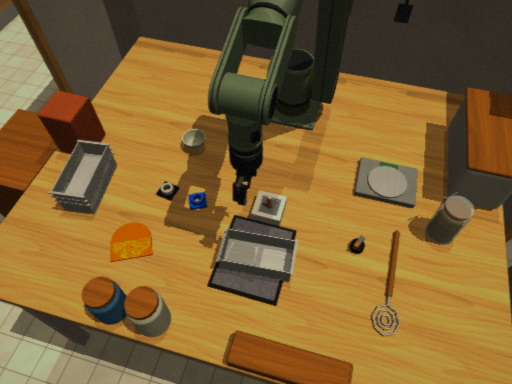

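View pics/side0.png

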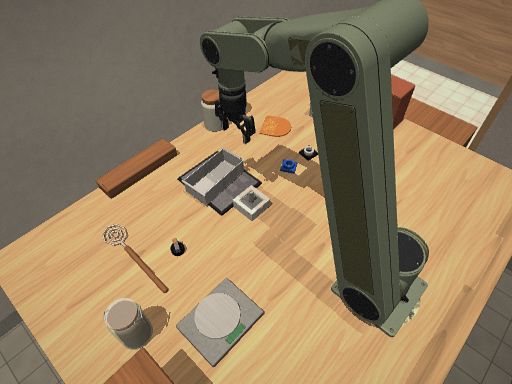

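View pics/wrist0.png

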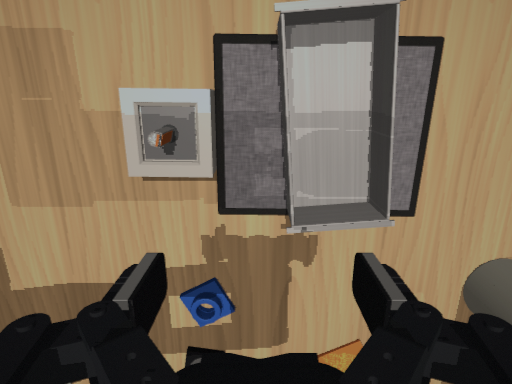

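```bash
cat > h.py <<'E'
from cell import *
import numpy as np, cv2
def cam(n,obs=None):
    p=camera_params(n);K=np.array(p["K"])
    if n=="wrist":
        o=obs or get_obs();T=np.eye(4);T[:3,:3]=o["eef_rot"];T[:3,3]=o["tcp_pos"]
        return K,T@np.array(p["mount"])
    return K,np.array(p["extrinsics"])
def bp(px,z,K,E):
    px=np.atleast_2d(px).astype(float);d=np.c_[px,np.ones(len(px))]@np.linalg.inv(K).T@E[:3,:3].T
    c=E[:3,3];return c+d*((z-c[2])/d[:,2])[:,None]
def pj(P,K,E):
    P=np.atleast_2d(P);c=(P-E[:3,3])@E[:3,:3];u=c@K.T;return u[:,:2]/u[:,2:]
def crop(im,x,y,w,h,s,name):
    cv2.imwrite("pics/"+name,cv2.resize(im[y:y+h,x:x+w],None,fx=s,fy=s,interpolation=cv2.INTER_CUBIC))
E
python3 - <<'E'
from h import *
for n in ["scene","side","wrist"]:
    o=get_obs();im=snapshot(n);K,E=cam(n,o)
    for t,z in [("bezel",9),("knob",22),("heat_mat",20)]:
        for d in spot_in(t,n)[:3]:
            x,y,w,h=d["extent"];print(n,t,round(d["p"],2),np.round(d["extent"],1),bp([x+w/2,y+h/2],z,K,E)[0].round(0))
    if n=="scene": crop(im,150,170,70,50,8,"bz.png")
print(get_obs()["clock"])
E
```

```text
scene bezel 0.77 [186.5 193.6  19.5  15. ] [ 509. -193.    9.]
scene bezel 0.49 [159.1 183.6  19.5  15.1] [ 497. -292.    9.]
scene knob 0.65 [351.3 238.9  12.8  16.4] [540. 321.  22.]
scene heat_mat 0.88 [209.  193.1  85.7 112. ] [629.  26.  20.]
scene heat_mat 0.44 [220.5 229.   75.8  51.2] [640.  49.  20.]
side bezel 0.61 [300.7 146.8  16.9  11.7] [ 487. -297.    9.]
side bezel 0.59 [281.3 161.9  16.   11.4] [ 494. -184.    9.]
side knob 0.52 [171.6 238.7  11.6  15.4] [529. 317.  22.]
side heat_mat 0.76 [176.9 162.4  95.1  58.9] [581.  67.  20.]
side heat_mat 0.52 [104.4 298.3  50.9  51.1] [436. 555.  20.]
wrist bezel 0.89 [184.2 344.9  41.5  23.5] [ 497. -278.    9.]
wrist bezel 0.7 [179.1 278.   53.6  48.3] [ 503. -187.    9.]
0.75
```

View pics/bz.png

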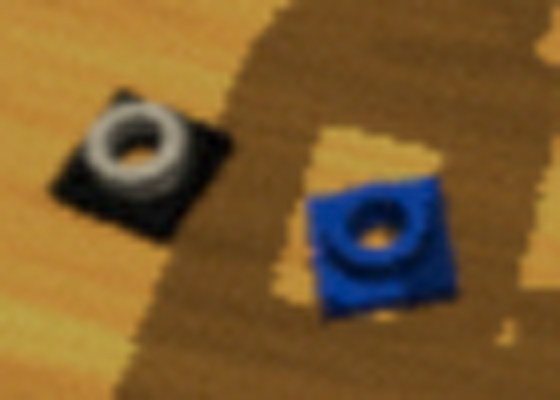

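The candidates in the scene view are the black flange with aluminium collar at (168,190) and the all-blue one at (197,200). The black and aluminium one fits the description, and the crop confirms it. I'll move so the wrist camera sees it.

Call:
play_rows([
  {"claw": 85,"translation": [-0.25,-0.06,0.05],"yaw": 0},
  {"claw": 85,"translation": [-0.5,-0.12,0.1],"yaw": 0},
  {"claw": 85,"translation": [-0.75,-0.18,0.15],"yaw": 0},
  {"claw": 85,"translation": [-1,-0.24,0.2],"yaw": 0},
  {"claw": 85,"translation": [-1,-0.32,0.2],"yaw": 0},
])

```text
clock: 1.38
tcp_pos: [494.2, -253.3, 202.2]
eef_rot: [[0.003, 1.0, -0.001], [1.0, -0.003, -0.0], [-0.0, -0.001, -1.0]]
force: [-0.3, -0.9, 0.8]
width: 84.7
```

Call:
play_rows([
  {"claw": 85,"translation": [-0.2,0,0],"yaw": 0},
  {"claw": 85,"translation": [-0.4,0,0],"yaw": 0},
  {"claw": 85,"translation": [-0.4,0,0],"yaw": 0},
  {"claw": 85,"translation": [-0.4,0,0],"yaw": 0},
])

```text
clock: 1.88
tcp_pos: [494.8, -349.6, 203.0]
eef_rot: [[0.001, 1.0, -0.0], [1.0, -0.001, 0.001], [0.001, -0.0, -1.0]]
force: [0.5, 1.0, 0.3]
width: 84.9
```

Run:
```python
from h import *
o=get_obs();im=snapshot("wrist");cv2.imwrite("pics/w1.png",im);K,E=cam("wrist",o);np.savez("w1.npz",im=im,K=K,E=E)
print(o["tcp_pos"],o["eef_rot"].round(4).tolist(),o["clock"])
for d in trace("bezel","wrist")[:3]: print(d["p"],d["extent"])
crop(im,130,40,260,195,3,"w1c.png")
```

```text
[ 494.77683215 -349.62866652  203.04234789] [[0.0005, 1.0, -0.0005], [1.0, -0.0005, 0.001], [0.001, -0.0005, -1.0]] 1.875
0.89 [226.9, 86.2, 65.6, 67.0]
0.71 [237.0, 0.0, 75.1, 43.8]
```

View pics/w1c.png

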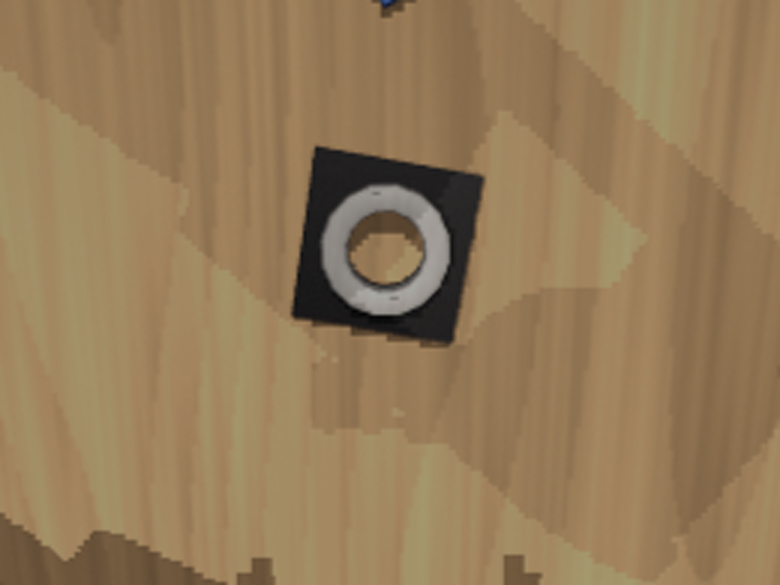

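Run:
```python
from h import *
d=np.load("w1.npz");im,K,E=d["im"],d["K"],d["E"]
c=np.array([[316,147],[484,177],[452,342],[293,318]])/3+[130,40]-0.33
P=bp(c,9,K,E);print(P.round(1).tolist(),P.mean(0))
print([np.linalg.norm(P[i]-P[i-1]).round(1) for i in range(4)])
for i in range(4):
    v=P[(i+1)%4]-P[i];print(np.degrees(np.arctan2(v[1],v[0])).round(2))
g=cv2.cvtColor(im,cv2.COLOR_BGR2HSV)
m=((g[...,1]<40)&(g[...,2]>90)).astype(np.uint8)
n,l,s,ce=cv2.connectedComponentsWithStats(m)
for i in range(1,n):
    if s[i,4]>300 and 220<ce[i][0]<300 and 80<ce[i][1]<160:
        cs,_=cv2.findContours((l==i).astype(np.uint8),0,2);h=cv2.convexHull(max(cs,key=len))[:,0]
        Q=bp(h,24,K,E)[:,:2].astype(np.float32);print("collar",cv2.minEnclosingCircle(Q),cv2.fitEllipse(Q))
```

```text
[[471.5, -267.3, 9.0], [523.9, -276.3, 9.0], [514.8, -328.4, 9.0], [462.7, -320.4, 9.0]] [ 493.21925397 -298.08991503    9.        ]
[np.float64(53.8), np.float64(53.2), np.float64(52.9), np.float64(52.7)]
-9.76
-99.89
171.28
80.58
collar ((493.0604553222656, -297.656982421875), 19.560047149658203) ((493.0821533203125, -297.6293029785156), (38.60438537597656, 38.862579345703125), 61.35169219970703)
```

Call:
play_rows([
  {"claw": 85,"translation": [0.1,-0.004,0.2],"yaw": 0.1},
  {"claw": 85,"translation": [0.209,-0.008,0.4],"yaw": 0.213},
  {"claw": 85,"translation": [0.209,-0.008,0.55],"yaw": 0.213},
  {"claw": 70,"translation": [0.209,-0.008,0.62],"yaw": 0.213},
  {"claw": 60,"translation": [0.209,-0.008,0.655],"yaw": 0.213},
  {"claw": 60,"translation": [0.209,-0.008,0.675],"yaw": 0.213},
  {"claw": 60,"translation": [0.209,-0.008,0.677],"yaw": 0.213},
], newtons=30)

```text
clock: 2.85
tcp_pos: [493.4, -297.8, 34.6]
eef_rot: [[0.166, 0.986, 0.001], [0.986, -0.166, -0.0], [-0.0, 0.001, -1.0]]
force: [-0.7, -0.1, 0.4]
width: 60.1
```

Run:
```python
from h import *
o=get_obs();im=snapshot("wrist");cv2.imwrite("pics/w2.png",im)
print(o["tcp_pos"],o["eef_rot"].round(4).tolist(),o["clock"])
```

```text
[ 493.39194381 -297.75524297   34.56335763] [[0.1662, 0.9861, 0.0009], [0.9861, -0.1662, -0.0005], [-0.0003, 0.001, -1.0]] 2.85
```

View pics/w2.png

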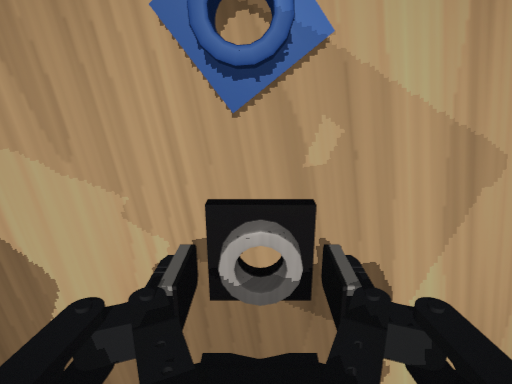

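The wrist view shows the bezel squared up between the jaws, with its collar at (260,262). Closing now.

Call:
play_rows([
  {"claw": 30,"translation": [0,0,0],"yaw": 0},
  {"claw": 30,"translation": [0,0,0],"yaw": 0},
  {"claw": 30,"translation": [0,0,0],"yaw": 0},
  {"claw": 30,"translation": [0,0,0],"yaw": 0},
], newtons=40)

```text
clock: 3.4
tcp_pos: [493.5, -298.1, 35.0]
eef_rot: [[0.167, 0.986, 0.002], [0.986, -0.167, -0.001], [-0.001, 0.002, -1.0]]
force: [-1.3, 0.1, 5.9]
width: 37.8
```

Run:
```python
from h import *
o=get_obs();im=snapshot("wrist");cv2.imwrite("pics/w3.png",im)
print(o["tcp_pos"],o["force"],o["width"],o["clock"])
```

```text
[ 493.51835028 -298.09241545   35.03787194] [-1.3029416   0.07208601  5.93927112] 37.791780029670115 3.4
```

View pics/w3.png

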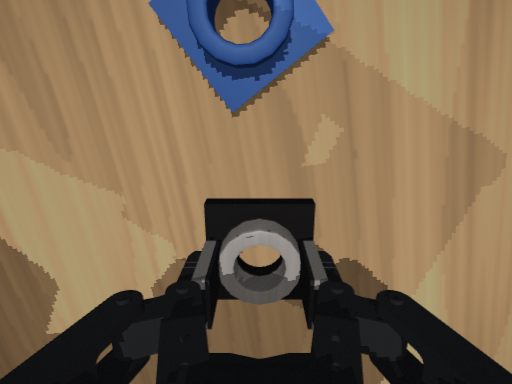

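Run:
```python
from h import *
im=cv2.imread("pics/wrist0.png");crop(im,105,70,130,125,6,"h0.png")
p=camera_params("wrist");K=np.array(p["K"]);T=np.eye(4);T[:3,:3]=[[0,1,-.0018],[1,0,0],[0,-.0018,-1]];T[:3,3]=[574.57,0,252.45];E=T@np.array(p["mount"])
P=bp([[120,88],[210,88],[213,177],[128,178]],40,K,E);print(P.round(1),P.mean(0))
```

```text
[[436.1  83.   40. ]
 [524.8  82.9  40. ]
 [523.8  -7.5  40. ]
 [432.7  -8.5  40. ]] [479.34290738  37.47977395  40.        ]
```

View pics/h0.png

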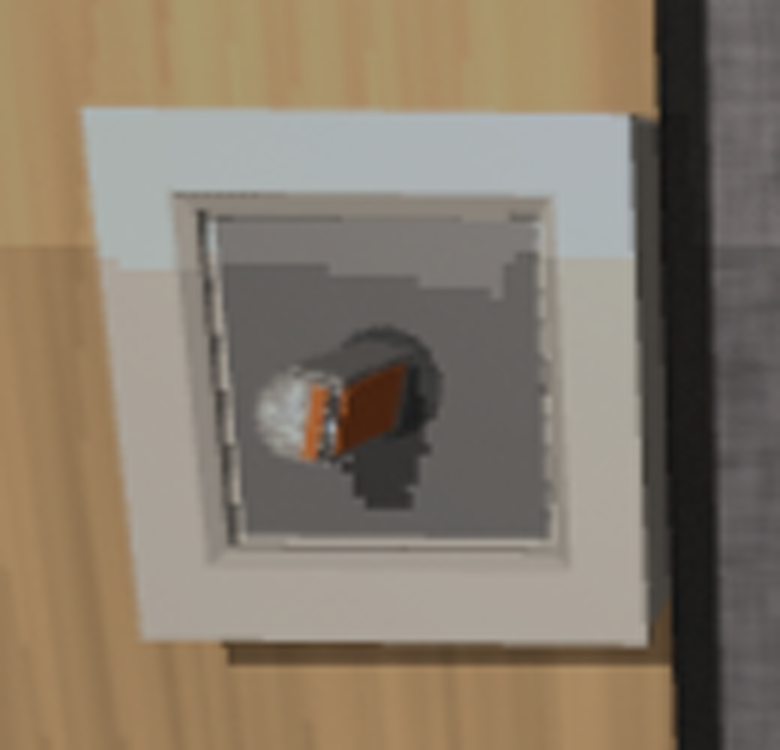

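Call:
play_rows([
  {"claw": 30,"translation": [0,0,-0.04],"yaw": 0},
  {"claw": 30,"translation": [0,0,-0.2],"yaw": 0},
  {"claw": 30,"translation": [0,0,-0.4],"yaw": 0},
  {"claw": 30,"translation": [0,0,-0.62],"yaw": 0},
  {"claw": 30,"translation": [0,0,-0.62],"yaw": 0},
])

```text
clock: 4.08
tcp_pos: [495.1, -299.1, 194.2]
eef_rot: [[0.167, 0.986, 0.009], [0.986, -0.166, -0.006], [-0.004, 0.01, -1.0]]
force: [-0.2, 0.3, -1.4]
width: 37.7
```

Call:
play_rows([
  {"claw": 30,"translation": [0.247,-0.055,0],"yaw": -0.1},
  {"claw": 30,"translation": [0.494,-0.111,0],"yaw": -0.213},
  {"claw": 30,"translation": [0.74,-0.166,0],"yaw": -0.213},
  {"claw": 30,"translation": [0.9,-0.2,0],"yaw": -0.213},
  {"claw": 30,"translation": [0.988,-0.222,0],"yaw": -0.213},
  {"claw": 30,"translation": [0.988,-0.222,0],"yaw": -0.213},
  {"claw": 30,"translation": [0.988,-0.222,0],"yaw": -0.213},
])

```text
clock: 4.95
tcp_pos: [479.1, -45.5, 188.5]
eef_rot: [[0.0, 1.0, -0.001], [1.0, -0.0, -0.0], [-0.0, -0.001, -1.0]]
force: [0.3, 0.3, -0.5]
width: 37.7
```

Run:
```python
from h import *
o=get_obs();im=snapshot("wrist");cv2.imwrite("pics/w4.png",im);K,E=cam("wrist",o);np.savez("w4.npz",im=im,K=K,E=E)
print(o["tcp_pos"],o["eef_rot"].round(4).tolist(),o["clock"],o["force"])
cv2.imwrite("pics/w4b.png",cv2.resize(im[20:384,110:400],None,fx=2,fy=2)[:600])
```

```text
[479.09908297 -45.45609634 188.46157775] [[0.0, 1.0, -0.0012], [1.0, -0.0, -0.0003], [-0.0003, -0.0012, -1.0]] 4.95 [ 0.32942555  0.28583089 -0.5461928 ]
```

View pics/w4.png

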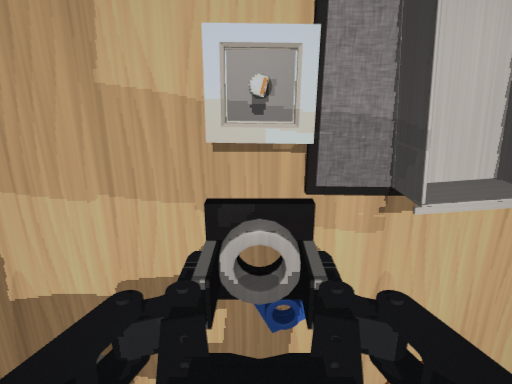

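View pics/w4b.png

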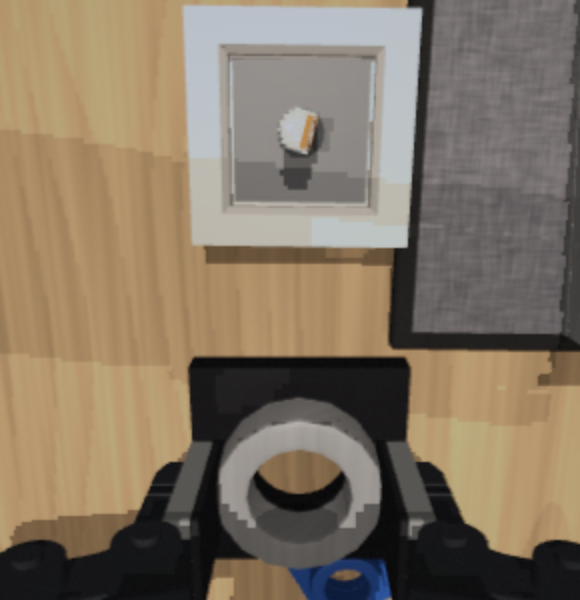

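Run:
```python
from h import *
d=np.load("w4.npz");im=d["im"];crop(im,195,15,135,140,5,"w4h.png");crop(im,235,65,50,45,12,"w4s.png")
```

```text
(no output)
```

View pics/w4h.png

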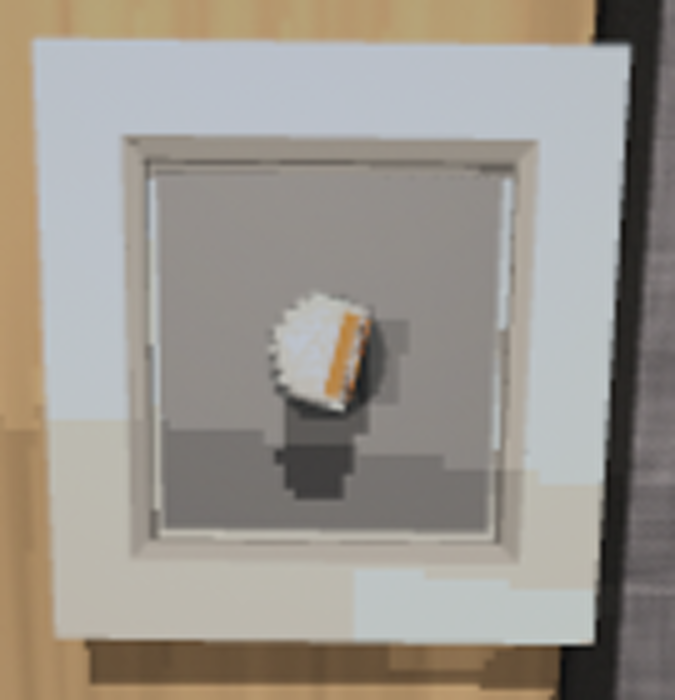

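View pics/w4s.png

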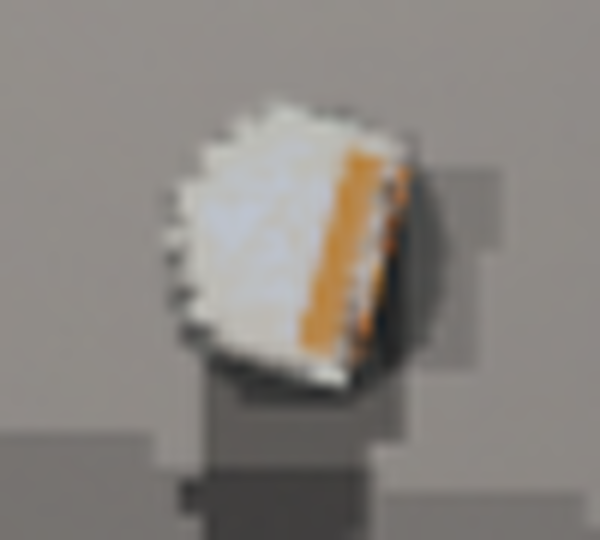

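Run:
```python
from h import *
d=np.load("w4.npz");im,K,E=d["im"],d["K"],d["E"]
def ang(P):
    a=[]
    for i in range(4):
        v=P[(i+1)%4]-P[i];a.append((np.degrees(np.arctan2(v[1],v[0]))+45)%90-45)
    return np.round(a,2),np.mean(a)
for nm,c in [("house",[[33,40],[630,45],[595,643],[55,637]]),("rim",[[123,137],[538,142],[520,563],[133,558]])]:
    P=bp(np.array(c)/5+[195,15]-.4,40,K,E);print(nm,P.round(1)[:,:2].tolist(),P.mean(0),[np.linalg.norm(P[i]-P[i-1]).round(1) for i in range(4)],ang(P))
s=bp(np.array([[365,152],[318,352]])/12+[235,65]-.46,80,K,E);v=s[0]-s[1];print(s,"flat normal deg",np.degrees(np.arctan2(-v[0],v[1])))
t=bp(np.array([[175,245],[270,100],[345,380],[405,160],[225,345],[225,130]])/12+[235,65]-.46,80,K,E);print(t)
crop(im,195,190,130,120,6,"w4z.png")
```

```text
house [[434.7, 83.3], [524.5, 82.5], [523.7, -7.4], [433.4, -6.3]] [479.04213318  38.02606699  40.        ] [np.float64(89.5), np.float64(89.8), np.float64(89.8), np.float64(90.3)] (array([-0.51, -0.51, -0.7 , -0.83]), np.float64(-0.6366795672445935))
rim [[447.7, 69.9], [511.1, 69.2], [510.7, 5.8], [446.9, 6.7]] [479.09222215  37.90560104  40.        ] [np.float64(63.2), np.float64(63.5), np.float64(63.3), np.float64(63.8)] (array([-0.71, -0.45, -0.79, -0.73]), np.float64(-0.667517733005873))
[[482.12157397  42.82218235  80.        ]
 [479.49971825  32.15690524  80.        ]] flat normal deg -13.811208645624552
[[471.44874829  37.91369724  80.        ]
 [476.82043504  45.55146663  80.        ]
 [481.03531688  30.63602709  80.        ]
 [484.3603798   42.39868768  80.        ]
 [474.22645724  32.54204136  80.        ]
 [474.30403377  43.98635059  80.        ]]
```

View pics/w4z.png

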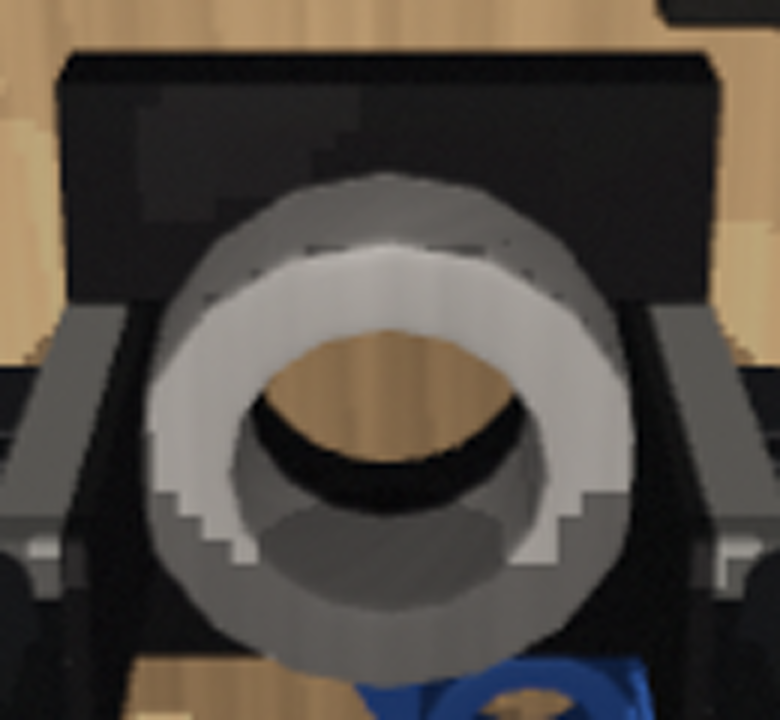

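Run:
```python
from h import *
d=np.load("w4.npz");im,K,E=d["im"],d["K"],d["E"]
for h in (26,24):
    print(bp(np.array([[62,83],[718,83]])/6+[195,190]-.4,188.46-h,K,E))
    print(bp(np.array([[147,430],[632,430],[388,243],[388,685]])/6+[195,190]-.4,188.46-h+15,K,E))
```

```text
[[452.04818754 -18.12484309 162.46      ]
 [504.8447487  -18.17437509 162.46      ]]
[[459.80073735 -41.0685372  177.46      ]
 [496.9698621  -41.09722029 177.46      ]
 [478.29070659 -25.50811536 177.46      ]
 [478.24537936 -64.0440752  177.46      ]]
[[452.40861033 -17.43145236 164.46      ]
 [504.48437267 -17.48030813 164.46      ]]
[[460.08436034 -39.94708131 179.46      ]
 [496.68815191 -39.97532814 179.46      ]
 [478.29310173 -24.62332962 179.46      ]
 [478.24846391 -62.57316708 179.46      ]]
```

Call:
play_rows([
  {"claw": 30,"translation": [0.166,0.002,0],"yaw": 0.014},
  {"claw": 30,"translation": [0.332,0.003,0],"yaw": 0.014},
  {"claw": 30,"translation": [0.332,0.003,0.1],"yaw": 0.014},
  {"claw": 30,"translation": [0.332,0.003,0.25],"yaw": 0.014},
  {"claw": 30,"translation": [0.332,0.003,0.38],"yaw": 0.014},
  {"claw": 30,"translation": [0.332,0.003,0.42],"yaw": 0.014},
  {"claw": 30,"translation": [0.332,0.003,0.42],"yaw": 0.014},
])

```text
clock: 5.88
tcp_pos: [480.4, 37.4, 83.9]
eef_rot: [[0.012, 1.0, -0.001], [1.0, -0.012, -0.0], [-0.0, -0.001, -1.0]]
force: [-0.0, -0.7, -0.7]
width: 37.9
```

Run:
```python
from h import *
o=get_obs();im=snapshot("wrist");cv2.imwrite("pics/w5.png",im[150:350,150:370].repeat(3,0).repeat(3,1))
print(o["tcp_pos"],o["eef_rot"].round(4).tolist(),o["clock"],o["force"])
im=snapshot("side");crop(im,210,160,80,70,8,"s5.png")
```

```text
[480.39492296  37.44252298  83.9424915 ] [[0.012, 0.9999, -0.0006], [0.9999, -0.012, -0.0001], [-0.0001, -0.0006, -1.0]] 5.875 [-0.04098488 -0.74034211 -0.72503803]
```

View pics/w5.png

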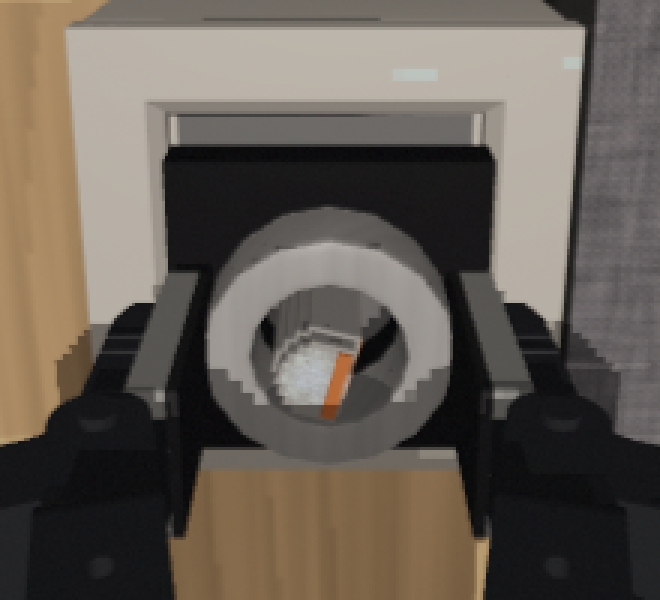

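View pics/s5.png

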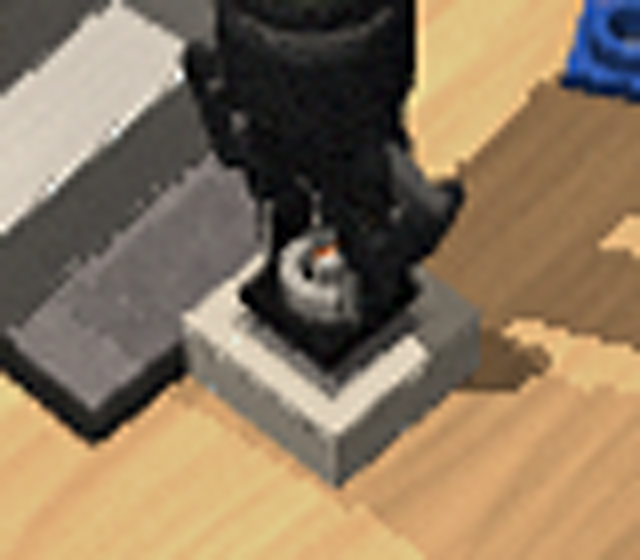

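Call:
play_rows([
  {"claw": 30,"translation": [0,0,0.02],"yaw": 0},
  {"claw": 30,"translation": [0,0,0.04],"yaw": 0},
  {"claw": 30,"translation": [0,0,0.055],"yaw": 0},
  {"claw": 30,"translation": [0,0,0.065],"yaw": 0},
  {"claw": 30,"translation": [0,0,0.065],"yaw": 0},
])

```text
clock: 6.6
tcp_pos: [480.0, 38.1, 68.1]
eef_rot: [[0.011, 1.0, -0.0], [1.0, -0.011, 0.0], [0.0, -0.0, -1.0]]
force: [-1.8, 0.0, 2.6]
width: 37.5
```

Run:
```python
from h import *
o=get_obs();im=snapshot("wrist");cv2.imwrite("pics/w6.png",im[150:350,150:370].repeat(3,0).repeat(3,1))
print(o["tcp_pos"],o["eef_rot"].round(4).tolist(),o["clock"],o["force"],o["ft_torque"])
```

```text
[480.04506347  38.10044619  68.0589761 ] [[0.0109, 0.9999, -0.0002], [0.9999, -0.0109, 0.0], [0.0, -0.0002, -1.0]] 6.6 [-1.82493334e+00  1.27113420e-05  2.63533802e+00] [0.03961347 0.17355515 0.02033365]
```

View pics/w6.png

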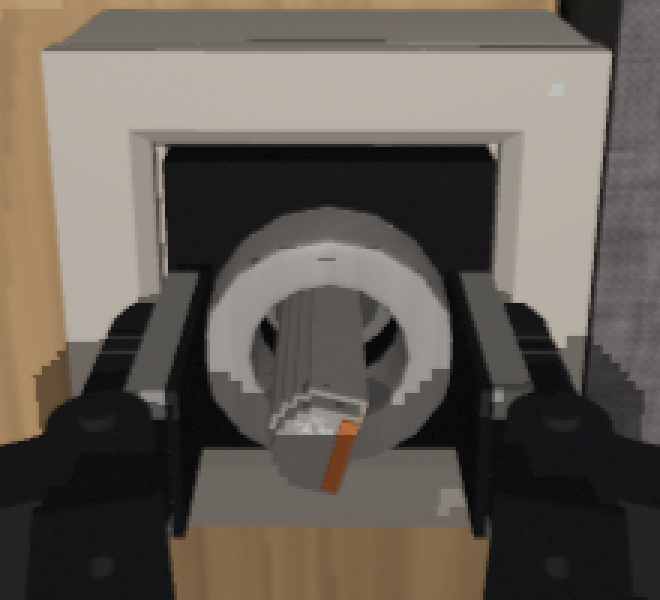

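Call:
play_rows([
  {"claw": 30,"translation": [0,-0.002,0.008],"yaw": 0},
  {"claw": 30,"translation": [0,-0.002,0.012],"yaw": 0},
  {"claw": 30,"translation": [0,-0.002,0.012],"yaw": 0},
])

```text
clock: 7.02
tcp_pos: [480.0, 38.1, 67.9]
eef_rot: [[0.011, 1.0, 0.002], [1.0, -0.011, 0.0], [0.0, 0.002, -1.0]]
force: [-6.9, 0.4, 27.9]
width: 37.6
```

Call:
play_rows([
  {"claw": 30,"translation": [0,0,-0.012],"yaw": 0},
  {"claw": 60,"translation": [0,0,-0.012],"yaw": 0},
  {"claw": 70,"translation": [0,0,-0.012],"yaw": 0},
  {"claw": 70,"translation": [0,0,-0.012],"yaw": 0},
  {"claw": 85,"translation": [0,0,-0.15],"yaw": 0},
  {"claw": 85,"translation": [-0.08,0,-0.35],"yaw": 0},
  {"claw": 85,"translation": [-0.23,0,-0.5],"yaw": 0},
  {"claw": 85,"translation": [-0.23,0,-0.5],"yaw": 0},
  {"claw": 85,"translation": [-0.23,0,-0.5],"yaw": 0},
])

```text
clock: 8.15
tcp_pos: [478.3, -19.2, 188.9]
eef_rot: [[0.012, 1.0, -0.002], [1.0, -0.012, 0.001], [0.001, -0.002, -1.0]]
force: [-0.4, -0.3, -0.4]
width: 85.0
```

Run:
```python
from h import *
o=get_obs();im=snapshot("wrist");crop(im,170,20,190,140,4,"w7.png");K,E=cam("wrist",o);np.savez("w7.npz",im=im,K=K,E=E)
print(o["tcp_pos"],o["eef_rot"].round(4).tolist(),o["clock"],o["force"])
im=snapshot("side");crop(im,210,160,80,70,8,"s7.png")
```

```text
[478.3040205  -19.17702625 188.8562209 ] [[0.0116, 0.9999, -0.0018], [0.9999, -0.0116, 0.0006], [0.0005, -0.0018, -1.0]] 8.15 [-0.43503857 -0.27773254 -0.38473231]
```

View pics/w7.png

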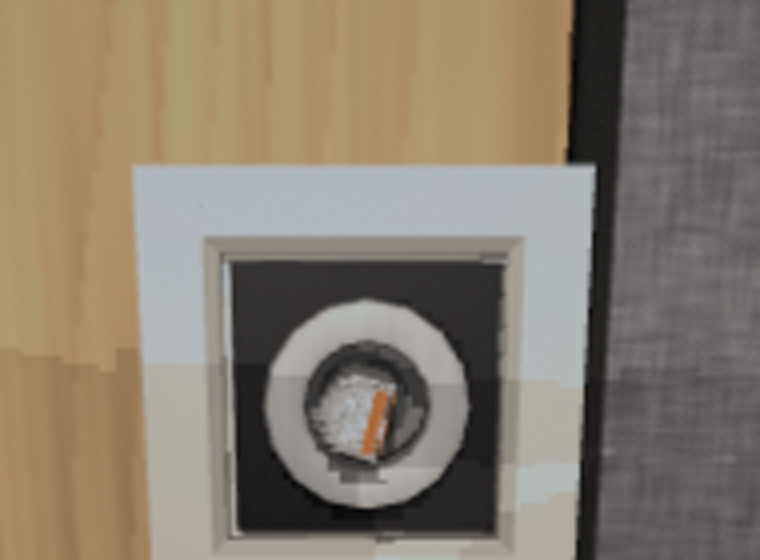

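View pics/s7.png

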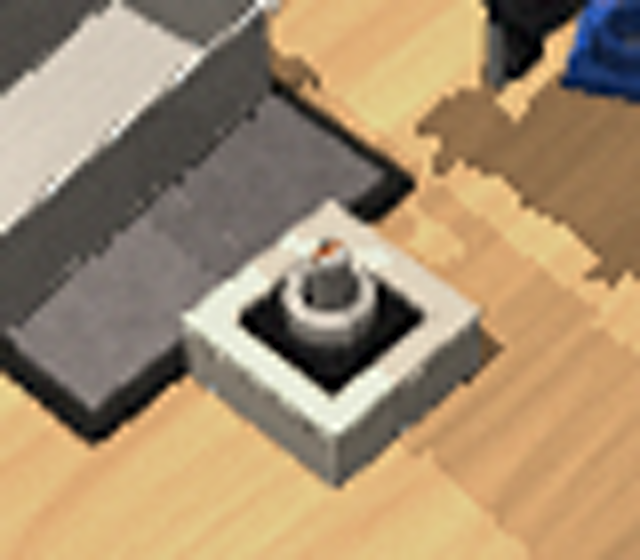

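Call:
play_rows([
  {"claw": 85,"translation": [0.25,0.05,0],"yaw": 0},
  {"claw": 85,"translation": [0.5,0.1,0],"yaw": 0},
  {"claw": 85,"translation": [0.75,0.15,0],"yaw": 0},
  {"claw": 85,"translation": [1,0.21,0],"yaw": 0},
  {"claw": 85,"translation": [1,0.21,0],"yaw": 0},
  {"claw": 85,"translation": [1,0.21,0],"yaw": 0},
  {"claw": 85,"translation": [1,0.21,0],"yaw": 0},
])

```text
clock: 9.12
tcp_pos: [533.6, 228.8, 189.2]
eef_rot: [[0.012, 1.0, -0.001], [1.0, -0.012, -0.001], [-0.001, -0.001, -1.0]]
force: [0.4, -0.7, -1.2]
width: 84.8
```

Run:
```python
from h import *
o=get_obs();im=snapshot("wrist");cv2.imwrite("pics/w8.png",im);K,E=cam("wrist",o);np.savez("w8.npz",im=im,K=K,E=E)
print(o["tcp_pos"],o["eef_rot"].round(4).tolist(),o["clock"],o["force"])
for d in spot_in("knob","wrist")[:2]:print(d)
```

```text
[533.62473878 228.76761165 189.24746193] [[0.0119, 0.9999, -0.0015], [0.9999, -0.0119, -0.001], [-0.001, -0.0015, -1.0]] 9.125 [ 0.38003394 -0.72524419 -1.18632302]
{'extent': [226.5, 49.7, 55.6, 53.6], 'p': 0.97}
```

View pics/w8.png

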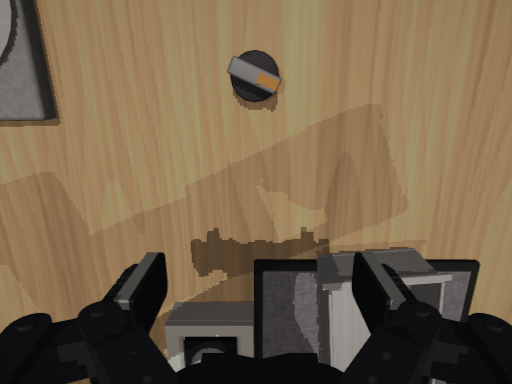

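Run:
```python
from h import *
d=np.load("w8.npz");crop(d["im"],220,42,70,66,10,"w8k.png")
```

```text
(no output)
```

View pics/w8k.png

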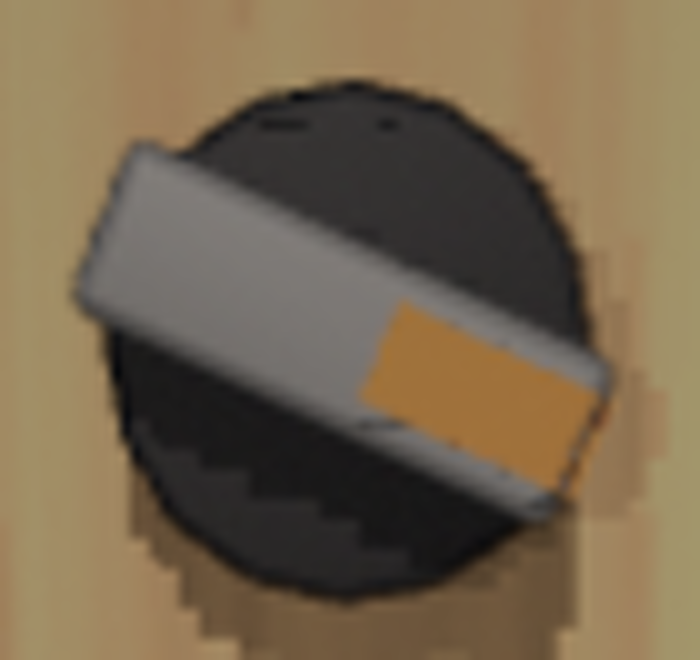

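Run:
```python
from h import *
d=np.load("w8.npz");im,K,E=d["im"],d["K"],d["E"]
P=bp(np.array([[140,145],[610,375],[550,520],[80,300]])/10+[220,42]-.45,42,K,E)
print(P.round(1),P.mean(0))
for a,b in [(0,1),(3,2),(3,0),(2,1)]:
    v=P[b]-P[a];print(np.linalg.norm(v),np.degrees(np.arctan2(v[1],v[0])))
c=bp(np.array([[110,340],[585,340],[345,85],[345,600]])/10+[220,42]-.45,22,K,E);print(c.round(1))
```

```text
[[514.2 334.2  42. ]
 [550.5 317.1  42. ]
 [545.8 306.3  42. ]
 [509.1 323.1  42. ]] [529.91223693 320.1842059   42.        ]
40.1439172737857 -25.29678516203946
40.382350520259564 -24.677494753817342
12.213253521880132 65.3316120072494
11.78186040722612 66.50294531279644
[[509.7 321.2  22. ]
 [549.6 320.6  22. ]
 [529.8 340.6  22. ]
 [529.1 299.9  22. ]]
```

Call:
play_rows([
  {"claw": 70,"translation": [0.18,-0.009,0.05],"yaw": -0.22},
  {"claw": 50,"translation": [0.366,-0.017,0.1],"yaw": -0.44},
  {"claw": 40,"translation": [0.366,-0.017,0.2],"yaw": -0.66},
  {"claw": 40,"translation": [0.366,-0.017,0.25],"yaw": -0.88},
  {"claw": 40,"translation": [0.366,-0.017,0.25],"yaw": -1},
])

```text
clock: 9.85
tcp_pos: [530.5, 320.1, 126.1]
eef_rot: [[-0.701, 0.713, -0.002], [0.713, 0.701, -0.002], [0.001, -0.003, -1.0]]
force: [0.0, 0.6, 0.6]
width: 40.1
```

Call:
play_rows([
  {"claw": 40,"translation": [0,0,0],"yaw": -0.22},
  {"claw": 40,"translation": [0,0,0],"yaw": -0.44},
  {"claw": 40,"translation": [0,0,0.05],"yaw": -0.466},
  {"claw": 40,"translation": [0,0,0.05],"yaw": -0.466},
  {"claw": 40,"translation": [0,0,0.05],"yaw": -0.466},
])

```text
clock: 10.48
tcp_pos: [531.0, 321.2, 114.6]
eef_rot: [[-0.908, 0.419, -0.0], [0.419, 0.908, -0.0], [0.0, -0.0, -1.0]]
force: [-0.0, 0.6, 0.0]
width: 39.8
```

Run:
```python
from h import *
o=get_obs();im=snapshot("wrist");cv2.imwrite("pics/w9.png",im);K,E=cam("wrist",o);np.savez("w9.npz",im=im,K=K,E=E)
print(o["tcp_pos"],o["eef_rot"].round(4).tolist(),o["clock"],o["force"],o["joint_pos"])
y=o["eef_rot"][:,1];print(np.degrees(np.arctan2(y[1],y[0])))
```

```text
[531.00693738 321.17267635 114.55733601] [[-0.9081, 0.4188, -0.0004], [0.4188, 0.9081, -0.0003], [0.0003, -0.0004, -1.0]] 10.475 [-0.01954506  0.63363013  0.00981907] [ 5.25450073e-01  5.01777387e-01  1.64510252e+00 -3.39306762e-05
  9.95192699e-01 -6.13175209e-01]
65.2394846803309
```

View pics/w9.png

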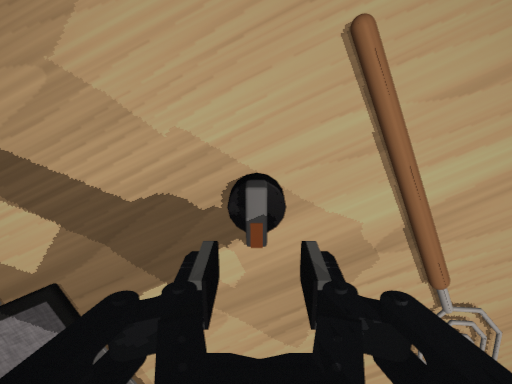

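Call:
play_rows([
  {"claw": 40,"translation": [0.001,-0.005,0.12],"yaw": 0},
  {"claw": 40,"translation": [0.001,-0.005,0.22],"yaw": 0},
  {"claw": 40,"translation": [0.001,-0.005,0.265],"yaw": 0},
  {"claw": 40,"translation": [0.001,-0.005,0.274],"yaw": 0},
  {"claw": 5,"translation": [0.001,-0.005,0.274],"yaw": 0},
  {"claw": 5,"translation": [0.001,-0.005,0.274],"yaw": 0},
  {"claw": 5,"translation": [0.001,-0.005,0.274],"yaw": 0},
  {"claw": 5,"translation": [0.001,-0.005,0.274],"yaw": 0},
  {"claw": 5,"translation": [0.001,-0.005,0.274],"yaw": 0},
], newtons=60)

```text
clock: 11.65
tcp_pos: [531.0, 320.9, 47.5]
eef_rot: [[-0.909, 0.417, 0.002], [0.417, 0.909, 0.001], [-0.002, 0.002, -1.0]]
force: [-0.4, 0.5, 5.9]
width: 12.3
```

Run:
```python
from h import *
o=get_obs();im=snapshot("wrist");crop(im,130,120,260,195,3,"w10.png");K,E=cam("wrist",o);np.savez("w10.npz",im=im,K=K,E=E)
print(o["tcp_pos"],o["eef_rot"].round(4).tolist(),o["clock"],o["force"],o["width"])
```

```text
[531.04341723 320.92480281  47.52480864] [[-0.9088, 0.4172, 0.0022], [0.4172, 0.9088, 0.0012], [-0.0015, 0.0021, -1.0]] 11.65 [-0.35807814  0.47175663  5.93684014] 12.27023007818035
```

View pics/w10.png

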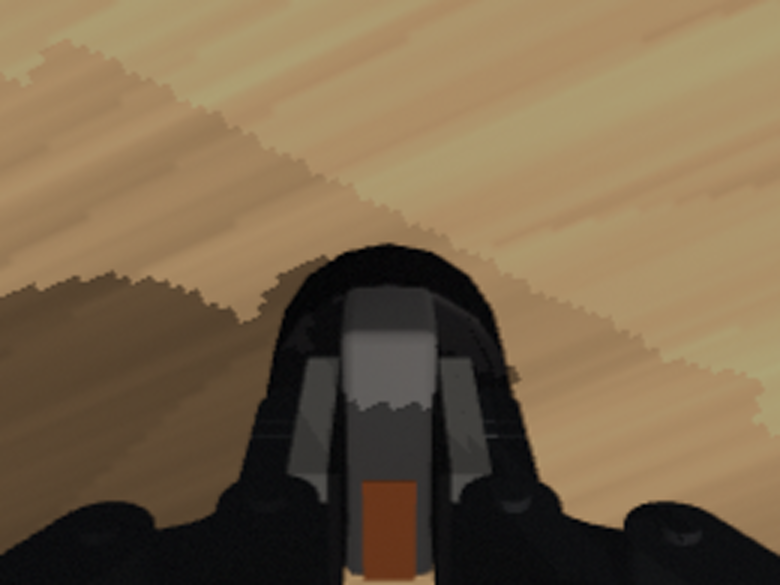

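Call:
play_rows([
  {"claw": 5,"translation": [0,0,-0.05],"yaw": 0},
  {"claw": 5,"translation": [0,0,-0.25],"yaw": 0},
  {"claw": 5,"translation": [0,0,-0.48],"yaw": 0},
  {"claw": 5,"translation": [-0.1,-0.18,-0.57],"yaw": 0},
  {"claw": 5,"translation": [-0.22,-0.39,-0.57],"yaw": 0},
  {"claw": 5,"translation": [-0.34,-0.6,-0.57],"yaw": -0.1},
  {"claw": 5,"translation": [-0.46,-0.81,-0.57],"yaw": -0.241},
  {"claw": 5,"translation": [-0.57,-1,-0.57],"yaw": -0.241},
  {"claw": 5,"translation": [-0.6,-1,-0.57],"yaw": -0.241},
  {"claw": 5,"translation": [-0.6,-1,-0.57],"yaw": -0.241},
])

```text
clock: 12.95
tcp_pos: [562.5, 30.7, 189.0]
eef_rot: [[-0.971, 0.24, 0.0], [0.24, 0.971, 0.001], [-0.0, 0.001, -1.0]]
force: [0.5, 0.1, -1.2]
width: 12.5
```

Call:
play_rows([
  {"claw": 5,"translation": [0,-0.053,0],"yaw": 0},
  {"claw": 5,"translation": [0,-0.053,0],"yaw": 0},
  {"claw": 5,"translation": [0,-0.053,0],"yaw": 0},
])

```text
clock: 13.32
tcp_pos: [559.0, 18.4, 188.9]
eef_rot: [[-0.971, 0.238, 0.0], [0.238, 0.971, 0.0], [-0.0, 0.0, -1.0]]
force: [0.1, 0.5, -1.1]
width: 12.4
```

Run:
```python
from h import *
o=get_obs();im=snapshot("wrist");cv2.imwrite("pics/w11.png",im);K,E=cam("wrist",o);np.savez("w11.npz",im=im,K=K,E=E,p=o["tcp_pos"],R=o["eef_rot"])
print(o["tcp_pos"],o["eef_rot"].round(4).tolist(),o["clock"],o["force"],o["width"])
y=o["eef_rot"][:,1];print(np.degrees(np.arctan2(y[1],y[0])))
crop(im,170,20,180,150,4,"w11h.png");crop(im,200,170,120,160,4,"w11k.png")
```

```text
[558.9785076   18.38069529 188.88109526] [[-0.9712, 0.2381, 0.0001], [0.2381, 0.9712, 0.0002], [-0.0, 0.0002, -1.0]] 13.325 [ 0.0808689   0.50040492 -1.13282834] 12.367790665659598
76.22651311029391
```

View pics/w11.png

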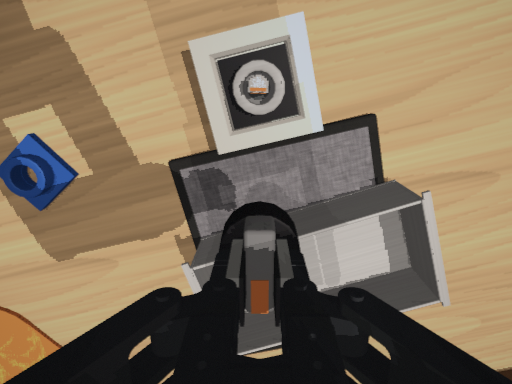

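View pics/w11h.png

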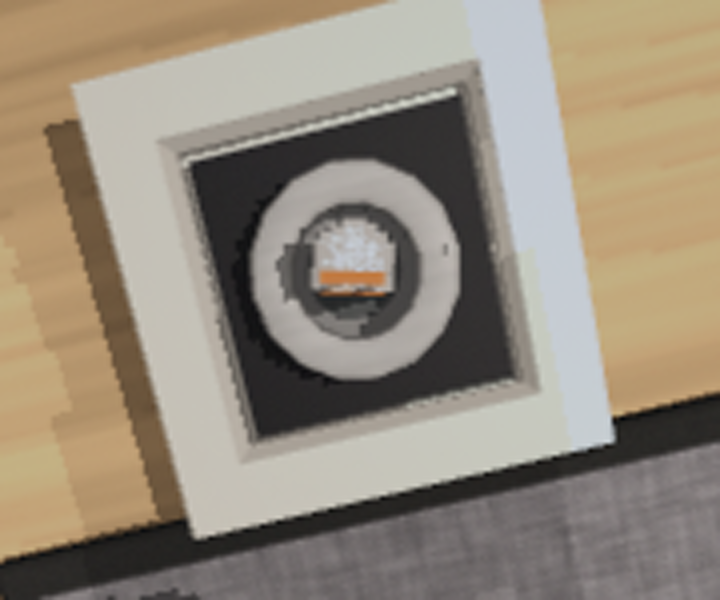

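View pics/w11k.png

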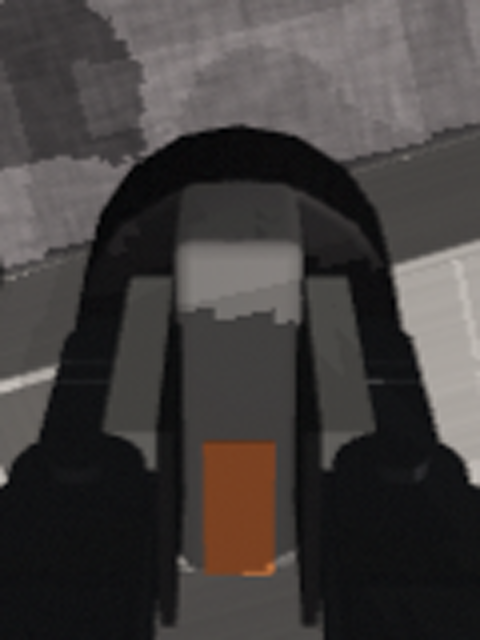

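Run:
```python
from h import *
d=np.load("w11.npz");im,K,E,p,R=d["im"],d["K"],d["E"],d["p"],d["R"]
def T(P): return (P-p)@R
s=bp(np.array([[313,255],[393,255],[353,215],[353,291],[318,271],[385,271],[353,283]])/4+[170,20]-.4,80,K,E)
print("shaft tool",T(s).round(2).tolist()); print(s[:,:2].round(1).tolist())
for z in (-5.5,-4):
  k=bp(np.array([[180,320],[302,320],[241,242],[241,573]])/4+[200,170]-.4,p[2]+z,K,E)
  print("knob tool",T(k).round(2).tolist())
c=bp(np.array([[250,270],[461,270],[355,158],[355,380]])/4+[170,20]-.4,57,K,E);print("collar",T(c).round(2).tolist())
h=bp(np.array([[73,85],[615,438],[193,540]])/4+[170,20]-.4,40,K,E);print("house ctr tool",T(h)[:2].mean(0))
```

```text
shaft tool [[84.21, -6.68, 108.88], [84.19, 6.83, 108.88], [90.53, 0.09, 108.88], [78.41, 0.06, 108.88], [81.64, -5.86, 108.88], [81.63, 5.49, 108.88], [79.7, 0.06, 108.88]]
[[475.6, 32.0], [478.8, 45.1], [471.1, 40.0], [482.8, 37.1], [478.3, 32.1], [481.0, 43.2], [481.6, 37.4]]
knob tool [[12.99, -5.5, 5.5], [12.97, 7.78, 5.5], [22.2, 1.15, 5.5], [-19.72, 1.12, 5.5]]
knob tool [[13.76, -5.42, 4.0], [13.74, 7.7, 4.0], [22.87, 1.14, 4.0], [-18.56, 1.12, 4.0]]
collar [[82.2, -19.22, 131.88], [82.15, 20.13, 131.88], [101.51, 0.4, 131.88], [62.23, 0.32, 131.88]]
house ctr tool [ 82.75117701   0.2598322  148.8792701 ]
```

Run:
```python
from h import *
d=np.load("w11.npz");p,R=d["p"],d["R"]
T=np.eye(4);T[:3,:3]=R;T[:3,3]=p
print((np.linalg.inv(T)@d["E"]).round(4));print(np.array(camera_params("wrist")["mount"]).round(4),d["K"])
d=np.load("w4.npz");print(d["E"].round(4),d["K"]); print(np.linalg.det(R))
```

```text
[[-1.200000e-03 -9.535000e-01 -3.012000e-01  7.801440e+01]
 [ 1.000000e+00 -1.300000e-03  2.000000e-04  8.808000e-01]
 [-5.000000e-04 -3.012000e-01  9.535000e-01 -1.205172e+02]
 [ 0.000000e+00  0.000000e+00  0.000000e+00  1.000000e+00]]
[[-1.200000e-03 -9.535000e-01 -3.012000e-01  7.801440e+01]
 [ 1.000000e+00 -1.300000e-03  2.000000e-04  8.808000e-01]
 [-5.000000e-04 -3.012000e-01  9.535000e-01 -1.205172e+02]
 [ 0.000000e+00  0.000000e+00  0.000000e+00  1.000000e+00]] [[320.96977906   0.         259.23273784]
 [  0.         320.96977906 194.35332956]
 [  0.           0.           1.        ]]
[[ 1.000000e+00 -9.000000e-04 -1.100000e-03  4.784482e+02]
 [-1.200000e-03 -9.537000e-01 -3.009000e-01  3.266410e+01]
 [-8.000000e-04  3.009000e-01 -9.537000e-01  3.089546e+02]
 [ 0.000000e+00  0.000000e+00  0.000000e+00  1.000000e+00]] [[320.96977906   0.         259.23273784]
 [  0.         320.96977906 194.35332956]
 [  0.           0.           1.        ]]
1.0000000000000002
```

Call:
play_rows([
  {"claw": 5,"translation": [-0.01,0,0.12],"yaw": 0},
  {"claw": 5,"translation": [-0.01,0,0.23],"yaw": 0},
  {"claw": 5,"translation": [-0.01,0,0.23],"yaw": 0},
  {"claw": 5,"translation": [-0.01,0,0.23],"yaw": 0},
  {"claw": 5,"translation": [-0.01,0,0.23],"yaw": 0},
])

```text
clock: 14.0
tcp_pos: [562.4, 17.3, 132.7]
eef_rot: [[-0.971, 0.239, 0.003], [0.239, 0.971, 0.0], [-0.003, 0.001, -1.0]]
force: [0.9, 0.4, -0.5]
width: 12.3
```

Run:
```python
from h import *
o=get_obs();im=snapshot("wrist");cv2.imwrite("pics/w12.png",im);K,E=cam("wrist",o);np.savez("w12.npz",im=im,K=K,E=E,p=o["tcp_pos"],R=o["eef_rot"])
print(o["tcp_pos"],o["eef_rot"].round(4).tolist(),o["clock"],o["force"],o["width"])
print(np.array(camera_params("wrist")["mount"])[:3,3])
crop(im,225,45,70,60,11,"w12s.png");crop(im,200,170,120,160,4,"w12k.png")
```

```text
[562.4289024   17.31751677 132.72782097] [[-0.9711, 0.2386, 0.0028], [0.2386, 0.9711, 0.0], [-0.0027, 0.0007, -1.0]] 14.0 [ 0.93392153  0.36296232 -0.48895232] 12.339101322819822
[  78.0151596     0.88007576 -120.51925798]
```

View pics/w12.png

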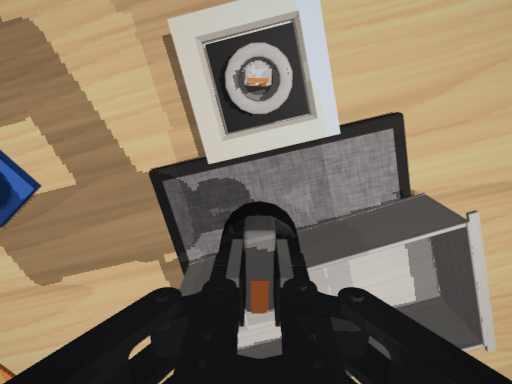

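View pics/w12s.png

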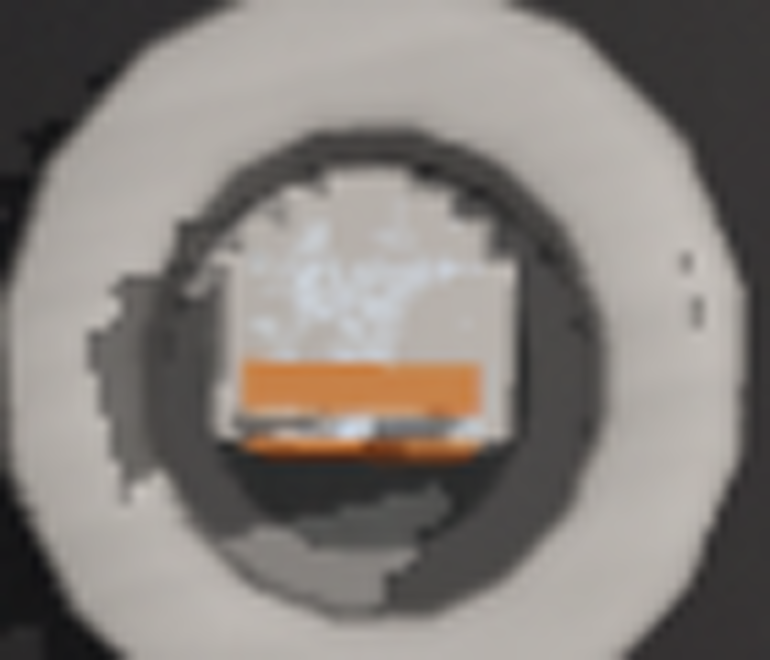

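View pics/w12k.png

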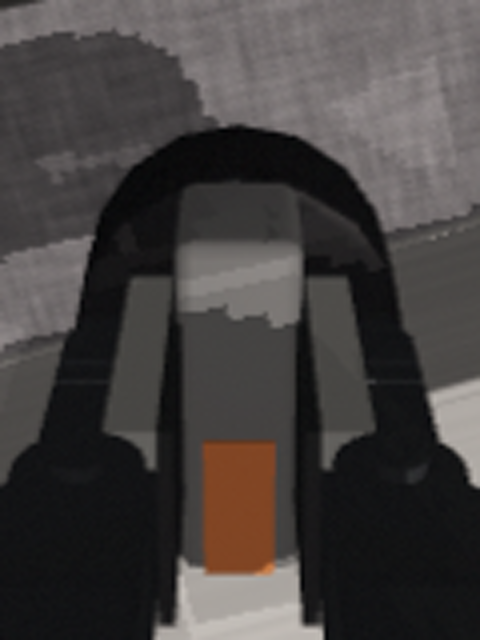

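Run:
```python
from h import *
d=np.load("w12.npz");im,K,E,p,R=d["im"],d["K"],d["E"],d["p"],d["R"]
def T(P): return ((P-p)@R).round(2).tolist()
f=lambda a,s,o:np.array(a)/s+o-.5+.5/s
s=bp(f([[215,390],[515,390],[365,165],[365,437],[242,390],[480,390],[361,362],[361,415]],11,[225,45]),80,K,E);print("shaft",T(s))
b=bp(f([[361,440],[361,460]],11,[225,45]),77,K,E);print("body flat",T(b))
c=bp(f([[10,340],[745,340],[145,370],[605,370],[375,128],[375,618]],11,[225,45]),57,K,E);print("collar/hole",T(c))
k=bp(f([[180,320],[302,320],[241,242],[241,573]],4,[200,170]),p[2]-5.5,K,E);print("knob",T(k))
k=bp(f([[95,250],[388,250],[240,125]],4,[200,170]),p[2]-25.5,K,E);print("skirt",T(k))
print(T(np.array([479.5,38,80])))
```

```text
shaft [[84.3, -6.72, 52.5], [84.28, 7.14, 52.51], [93.91, 0.24, 52.47], [82.24, 0.21, 52.51], [84.3, -5.47, 52.5], [84.29, 5.53, 52.5], [85.51, 0.03, 52.5], [83.2, 0.03, 52.5]]
body flat [[82.18, 0.01, 55.51], [81.28, 0.0, 55.51]]
collar/hole [[87.6, -18.37, 75.48], [87.56, 19.94, 75.51], [86.12, -11.37, 75.49], [86.1, 12.67, 75.5], [97.78, 0.67, 75.46], [73.67, 0.63, 75.53]]
knob [[12.99, -5.49, 5.46], [12.97, 7.79, 5.47], [22.22, 1.16, 5.44], [-19.78, 1.13, 5.55]]
skirt [[12.3, -16.88, 25.46], [12.24, 19.41, 25.48], [28.63, 1.09, 25.42]]
[85.61, 0.26, 52.5]
```

Run:
```python
from h import *
d=np.load("w12.npz");im,K,E,p,R=d["im"],d["K"],d["E"],d["p"],d["R"]
def T(P): return ((P-p)@R).round(2).tolist()
f=lambda a,s,o:np.array(a)/s+o-.5+.5/s
for z in(-45.5,-47.5,-49.5):
    print("skirt bottom",T(bp(f([[240,126]],4,[200,170]),p[2]+z,K,E)))
print(T(bp(f([[241,183]],4,[200,170]),p[2]-25.5,K,E)))  # bar foot far edge
```

```text
skirt bottom [[21.71, 1.12, 45.44]]
skirt bottom [[21.03, 1.12, 47.44]]
skirt bottom [[20.35, 1.12, 49.45]]
[[21.17, 1.2, 25.44]]
```

Call:
play_rows([
  {"claw": 5,"translation": [0.1,-0.003,-0.016],"yaw": 0},
  {"claw": 5,"translation": [0.22,-0.003,-0.016],"yaw": 0},
  {"claw": 5,"translation": [0.32,-0.003,-0.016],"yaw": 0},
  {"claw": 5,"translation": [0.341,-0.003,-0.016],"yaw": 0},
  {"claw": 5,"translation": [0.341,-0.003,-0.016],"yaw": 0},
  {"claw": 5,"translation": [0.341,-0.003,-0.016],"yaw": 0},
])

```text
clock: 14.8
tcp_pos: [479.9, 36.7, 135.6]
eef_rot: [[-0.971, 0.239, 0.002], [0.239, 0.971, -0.0], [-0.002, 0.0, -1.0]]
force: [0.9, -0.0, -0.4]
width: 12.5
```

Run:
```python
from h import *
o=get_obs();im=snapshot("side");crop(im,215,140,70,75,8,"s13.png");im=snapshot("scene");crop(im,235,165,70,65,9,"c13.png")
print(o["tcp_pos"],o["eef_rot"].round(4).tolist(),o["clock"],o["force"],o["width"])
```

```text
[479.90144613  36.7164529  135.63136124] [[-0.971, 0.239, 0.0017], [0.239, 0.971, -0.0], [-0.0016, 0.0004, -1.0]] 14.8 [ 8.67016629e-01 -2.79467562e-04 -3.52765566e-01] 12.462449961173627
```

View pics/s13.png

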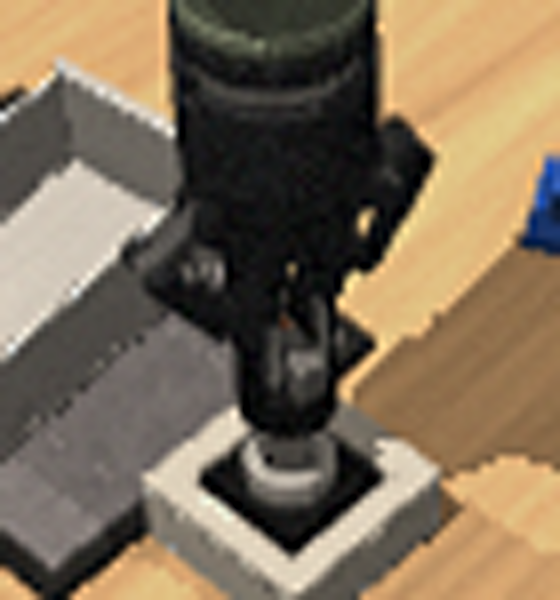

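View pics/c13.png

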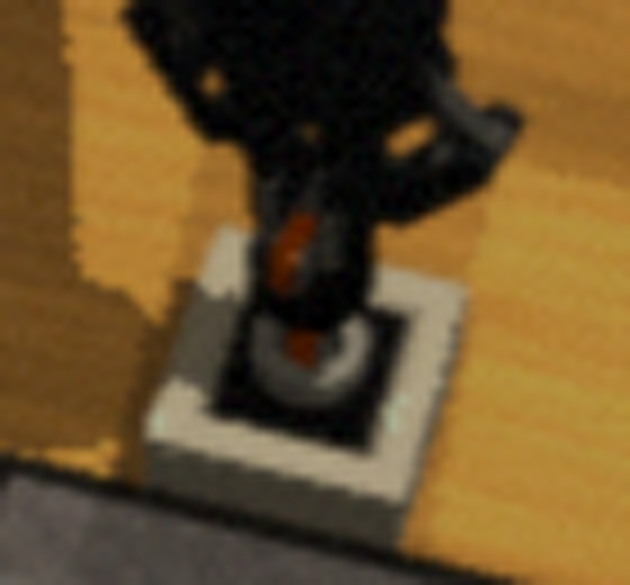

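Call:
play_rows([
  {"claw": 5,"translation": [0.001,0,0.02],"yaw": 0},
  {"claw": 5,"translation": [0.001,0,0.04],"yaw": 0},
  {"claw": 5,"translation": [0.001,0,0.05],"yaw": 0},
  {"claw": 5,"translation": [0.001,0,0.056],"yaw": 0},
  {"claw": 5,"translation": [0.001,0,0.056],"yaw": 0},
])

```text
clock: 15.52
tcp_pos: [478.3, 36.9, 121.2]
eef_rot: [[-0.971, 0.239, -0.0], [0.239, 0.971, -0.0], [0.0, -0.0, -1.0]]
force: [-0.5, -0.4, -0.5]
width: 12.1
```

No force with the knob's underside about 6 mm below the shaft tip, so the shaft is in the bore. Continuing down.

Call:
play_rows([
  {"claw": 5,"translation": [0,0,0.015],"yaw": 0},
  {"claw": 5,"translation": [0,0,0.028],"yaw": 0},
  {"claw": 5,"translation": [0,0,0.028],"yaw": 0},
  {"claw": 5,"translation": [0,0,0.028],"yaw": 0},
], newtons=90)

```text
clock: 16.02
tcp_pos: [478.3, 36.9, 114.3]
eef_rot: [[-0.971, 0.239, -0.0], [0.239, 0.971, -0.0], [0.0, -0.0, -1.0]]
force: [-0.2, -0.3, -0.7]
width: 11.6
```

Call:
play_rows([
  {"claw": 5,"translation": [0,0,0.012],"yaw": 0},
  {"claw": 5,"translation": [0,0,0.024],"yaw": 0},
  {"claw": 5,"translation": [0,0,0.024],"yaw": 0},
])

```text
clock: 16.4
tcp_pos: [478.8, 36.9, 108.9]
eef_rot: [[-0.971, 0.239, 0.001], [0.239, 0.971, 0.0], [-0.001, 0.0, -1.0]]
force: [-0.8, 0.8, 7.2]
width: 11.4
```

Call:
play_rows([
  {"claw": 5,"translation": [0,0,0.008],"yaw": 0},
  {"claw": 5,"translation": [0,0,0.016],"yaw": 0},
  {"claw": 5,"translation": [0,0,0.016],"yaw": 0},
  {"claw": 5,"translation": [0,0,0.016],"yaw": 0},
])

```text
clock: 16.9
tcp_pos: [479.6, 37.0, 107.2]
eef_rot: [[-0.971, 0.239, 0.004], [0.239, 0.971, 0.0], [-0.004, 0.001, -1.0]]
force: [-4.1, -0.8, 21.3]
width: 11.6
```

Run:
```python
from h import *
o=get_obs();print(o["tcp_pos"],o["clock"],o["force"],o["ft_torque"],o["width"])
im=snapshot("side");crop(im,215,140,70,75,8,"s14.png");im=snapshot("wrist");cv2.imwrite("pics/w14.png",im);im=snapshot("scene");crop(im,235,165,70,65,9,"c14.png")
```

```text
[479.59536368  36.9905928  107.22898703] 16.9 [-4.14976246 -0.80007838 21.26371777] [0.00827737 0.83979967 0.03512191] 11.568358416468078
```

View pics/s14.png

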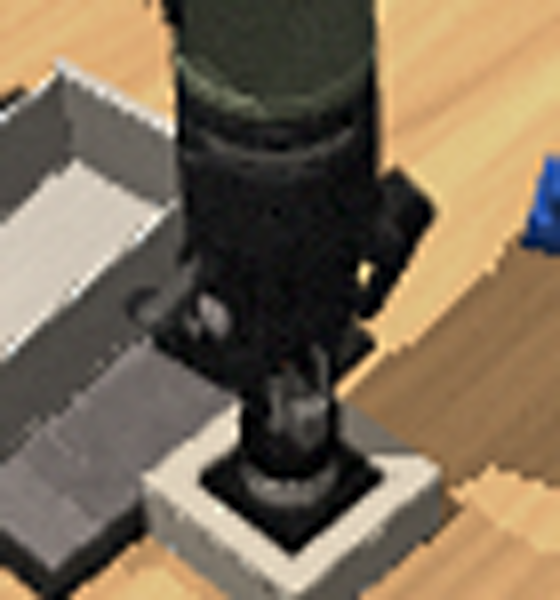

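View pics/c14.png

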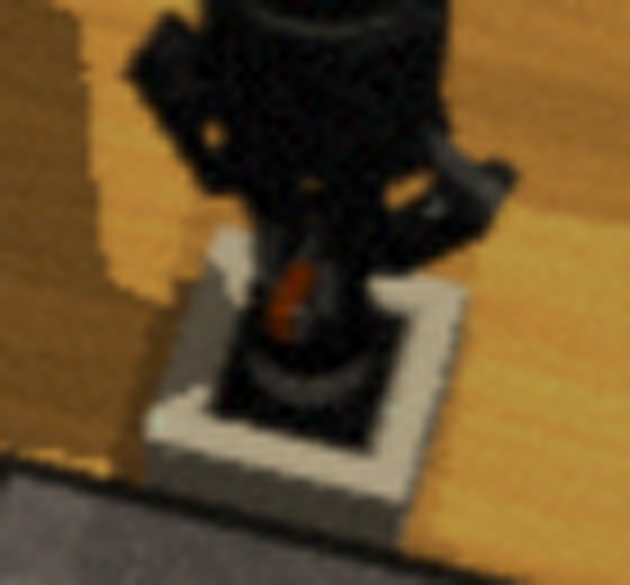

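View pics/w14.png

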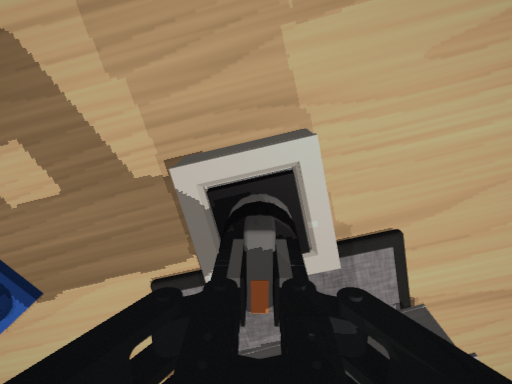

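Call:
play_rows([
  {"claw": 5,"translation": [0,0,0],"yaw": 0},
  {"claw": 5,"translation": [0,0,0],"yaw": 0},
  {"claw": 5,"translation": [0,0,0],"yaw": 0},
  {"claw": 5,"translation": [0,0,0],"yaw": 0},
  {"claw": 5,"translation": [0,0,0],"yaw": 0},
  {"claw": 5,"translation": [0,0,0],"yaw": 0},
])

```text
clock: 17.8
tcp_pos: [479.6, 37.0, 107.2]
eef_rot: [[-0.971, 0.239, 0.004], [0.239, 0.971, 0.0], [-0.004, 0.001, -1.0]]
force: [-4.2, 0.6, 21.9]
width: 11.5
```

```bash
python3 -c "
from cell import *
print(job_done()); o=get_obs(); print(o['clock'],o['force'],o['tcp_pos'])"
```

```text
the job is handed in; nothing more can be done
None
the job is handed in; nothing more can be done
```

The bezel is seated and released in the pocket. The knob is on the shaft with its pointer matching the flat, and the arm is holding it pressed in to the stop. I handed the job in at about 18 s of the 61 s; no verdict was reported.

- **Bezel:** I took the black and aluminium one and left the blue look-alike alone. It stopped at 28 N at the height expected for full seating. After I let go, the wrist and side views showed it square in the pocket. It had touched the pocket's +x side lightly on the way in.
- **Knob angle:** I gripped the bar and turned the pointer to about -13.8° to match the flat. In the wrist picture the two lined up to within about 1°.
- **Knob on the shaft:** It slid on with no force until the shaft was at the bottom of the bore, which is when the spring started.
- **Pressing:** The spring force rose to about 7 N at 108.9 mm. It then went to 21–22 N at 107.2 mm; I had expected the stop at 107.5 mm. The reading held steady for 0.75 s, and the knob had not slipped in the grip.

**Checks that disagreed:** camera and arm estimates of the shaft's position differed by about 1 mm. The knob still went on freely. The last reading also showed a small sideways force of about 4 N. After pressing I did not compare pictures of the tins, jar, whisk, scraper and ramekin with the start, but the arm never went down near them.

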